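# Slide the tall bottle into its bay and shut the gate

### The arm

A 6-joint arm with a two-finger parallel gripper is mounted at the origin on the work surface. World frame = base frame: x ahead of the robot, y to its left, z up, the work surface at z = 0. Lengths are in mm, angles in rad, forces in N, time in s.
With the tool pointing down it reaches from about 325 to 775 mm from the base axis. Payload 5.5 kg.
Tool frame: the origin (TCP) lies at the very end of the fingers, on their centre line; the grasp point (between the pads) lies 19 mm behind it; z points along the fingers, y is the direction in which the jaws open and shut (so a half turn about z gives the same grasp; the last joint's range is limited). The gripper opens to 85 mm and grips with 20 to 120 N. Pads are 22 mm wide; open, the fingers measure 114 mm over their backs; the gripper's body (76 mm by 85 mm) begins 54 mm behind the grasp point. The pads swing forward as they close: fully open they stand 13 mm farther back than shut.
Start: joints at [1.236, 0.091, 1.231, -0, 1.82, -0.057], TCP at [164.548, 577.01, 231.275] pointing down, gripper open.
Joint ranges: [-2.87, 2.87], [-0.86, 2.18], [0.17, 2.46], [-1.51, 4.65], [0.06, 2.69], [-2.65, 2.65]. Speed limits (rad/s): [2.57, 2.57, 3.01, 3.14, 3.14, 3.14].

### API

Orientations are given as a 3x3 rotation matrix whose columns are the frame's x, y, z axes.
In Python, from rig import arm, eyes gives the robot as it stands. The module is installed in compiled form; this text tells all that it offers.
- The arm moves only by the shell command python3 -m creep 'ROWS' [FORCE]. ROWS is JSON, a list of rows, each an object of numbers: "grip": the gripper's target within -1 to 1 (shut at 1, half-way at 0, fully open at -1); "dx", "dy", "dz": the shift along the tool's x, y, z as a fraction of full scale; "ax", "ay", "az": the turn, a rotation vector about the tool's x, y, z as a fraction of full scale. A call has 1 to 5 rows; each row shifts and turns the commanded pose from where the row before left it, along the tool's axes as they then stand; what a row does not reach is not made up. Full scale, the value 1, is 800 mm for a shift and 0.5 rad for a turn. A row lasts 1/10 s, in which the tool goes at most 50 mm and 8.59 degrees, less where a joint would pass 70% of its speed; a pose out of reach is approached as far as the arm can. A call with a number of a shift or a turn outside -1 to 1 is refused whole. A call with a gripper value outside its range is refused whole. The fingers move at their own pace and stop on an object; FORCE is the grip in N (left out, the last holds). Time passes only in rows, so rows that do not move let the fingers close. It gives the time, the measured TCP pose, the force and the opening at its end, in the units of the state.
- arm.get_obs(): the state, without advancing time (a new reading comes with each control period).
- eyes.camera(name): name is "scene" or "top" or "wrist"; returns a dict with "frame" (420x560x3 uint8, red, green, blue), "K" (3x3 intrinsics, pixels), "R" (3x3) and "t" (3): a world point X has camera coordinates R X + t. Camera axes: x right, y down, z forward; pixel columns grow to the right and rows downward; lengths in mm; the calibration is good to about 2 mm. A picture is of the moment at which its call begins. There is no depth.
- arm.finish_job(): hands the job in, once; it reports no verdict.
The state is a dict: "t": time; "qpos": joint angles; "dq": joint speeds; "effort": joint torques, N m; "eef_pos": TCP position; "tcp_rot": TCP orientation; "force": force on the tool from outside, world axes, zero at the start; "wrist_torque": the same for the moment, N m; "width": finger opening in mm.
Only numpy, scipy, OpenCV 4.12 (cv2) and the standard library are available. Lean on these libraries where they do the work, as an engineer would, in place of code of your own. Each camera call takes 0.05 s, during which the arm holds its last target.

### The job

The tall narrow bottle of cleaner is standing out on the worktop. Without lifting or gripping it, push it gently, low on its body, so that it slides upright through the open mouth of its bay until it is wholly inside, behind the line of the sliding gate; then push the gate fully shut by its upright fin. Do not tip the bottle over, and leave everything else where it is.

Things in the scene. Friction and masses are not known exactly. Their poses are not given: they have to be found in the camera images.
- bottle: The tall narrow metal bottle with a long neck and black cap, loose, 0.28 to 0.56 kg, 220 mm tall. Round straight body 56 mm in diameter up to 85 mm, then a cone to a 26 mm neck at 135 mm; cap 32 mm wide. Origin: centre of its underside; z up its axis. Pushed below about 30 mm height it slides; pushed high up it tips.
- bay_mouth (a point): Centre of the bay's open mouth, on the worktop (z = 0). x points into the bay (roughly towards world +y, the robot's left), y along the mouth, roughly back towards the robot. Inside it is 110 mm wide (y -55 to 55) and 100 mm deep (x 0 to 100), no roof and no floor but the worktop; walls at both sides and back are 12 mm thick, 45 mm high.
- bay: The whole fixed grey unit; same origin and axes as bay_mouth. On the far side of the bay from the robot (y -67 to -202 mm) it is a closed-fronted compartment 45 mm high, open on top, holding a jar and a carton. The gate slides along y just in front of the unit, at x -18 to -6 mm, on a track flush with the worktop.
- gate (a joint): Opening of the sliding gate in m: 0 = fully shut across the mouth, 0.122 = slid away from the robot (-y of bay_mouth) in front of the compartment; starts 0.114 to 0.122. A plywood board 116 mm long, 12 mm thick, 4 to 42 mm high; its end nearest the robot is at y = 58 mm minus the opening. Light friction (about 1.5 N), stays where left, stops at 0.
- gate_fin (a point): Middle of the aluminium fin on the gate, moving with it: an upright plate 10 mm thick (along y), standing out 35 mm from the gate's front (along -x), 12 to 65 mm high. In bay_mouth's frame this point is at x = -35.5 mm, y = -45 mm minus the opening, 38.5 mm high; same axes. Push its far (-y) face towards +y to shut the gate.
- filler_tub: Bystander: squat jar 80 mm in diameter, 75 mm tall, beside the bay on the robot's side. Origin: centre of underside.
- tape_roll: Bystander: roll of masking tape lying flat, 90 mm in diameter, 25 mm high, beyond the bottle's way. Origin: centre of underside.
- glue_jar: Bystander: jar 60 mm in diameter, 85 mm tall, standing in the closed compartment. Origin: centre of underside.
- screw_carton: Bystander: small carton 50 x 45 x 70 mm high, standing in the closed compartment. Origin: centre of underside.
- brush: Bystander: flat brush 200 mm long, lying on the worktop far to the right. Origin: under its middle; x along its length.
- screwdriver: Bystander: screwdriver 200 mm long, lying far to the right. Origin: under its middle; x along its length.
- tape_measure: Bystander: tape measure 70 x 38 x 65 mm high, far to the left. Origin: centre of underside.
- pencil: Bystander: flat carpenter's pencil 150 mm long, 8 mm thick, lying beyond the bay's back wall. Origin: centre of underside; x along its length.

How it is judged (in metres and radians):
On the way, in this order (a step that is already met when the one before it is completed fails the run):
1. the bottle stands inside the bay, clear of the gate's line, with the gate still open (x of bottle in the frame of bay_mouth between 0.018 and 0.08 m and y of bottle in the frame of bay_mouth between -0.04 and 0.04 m and angle between bottle's own z axis and vertical below 0.08 rad and height (world z) of bottle below 0.006 m and linear speed of bottle below 0.02 m/s and value of joint gate above 0.09 m), for 0.2 s.
2. the gate is shut (value of joint gate below 0.006 m), for 0.2 s.
At the end, for the whole second after the job is handed in: The bottle stands upright (within 0.08 rad) and at rest on the worktop inside the bay, its axis 18 to 80 mm behind the mouth and within 40 mm of the bay's middle, and the gate is within 6 mm of fully shut (x of bottle in the frame of bay_mouth between 0.018 and 0.08 m and y of bottle in the frame of bay_mouth between -0.04 and 0.04 m and angle between bottle's own z axis and vertical below 0.08 rad and height (world z) of bottle below 0.006 m and linear speed of bottle below 0.02 m/s and value of joint gate below 0.006 m); the robot touches nothing.
It fails at once if the bottle is tipped (more than 0.35 rad) (angle between bottle's own z axis and vertical above 0.35 rad).
It fails at once if the bottle is lifted (height (world z) of bottle above 0.02 m).
It fails at once if the bottle is squeezed or pushed hard by the fingers (over 30 N) (contact force between the fingers and bottle above 30 N).
It fails at once if another thing (tub, tape roll, jar, carton, brush, screwdriver, tape measure, pencil) is moved by more than 20 mm (distance of any of filler_tub, tape_roll, glue_jar, screw_carton, brush, screwdriver, tape_measure, pencil from where it was at the start of the episode above 0.02 m).
It also fails if it takes over 53 s, if anything falls off the work surface, if the arm or the gripper's body presses on something with over 40 N, if the wrist force passes 120 N, or if a joint passes its speed limit or range.

## Working session

There is one attempt and no reset: what is moved stays moved. The work goes in short steps, Python scripts to look and compute and a shell command to move; the robot and the scene stay as the last step left them, time stands still between calls to the robot, and variables do not carry over. Pictures are saved under pics/ and viewed, and the job is handed in when it is done.

```bash
mkdir -p pics
cat > h.py <<'E'
import numpy as np, cv2
from rig import arm, eyes
def snap(n,f):
    c=eyes.camera(n); cv2.imwrite('pics/'+f+'.png',c['frame'][:,:,::-1]); np.savez('pics/'+f+'.npz',**c); return c
def ray(c,u,v,z):
    K,R,t=c['K'],c['R'],c['t']; d=R.T@np.linalg.inv(K)@np.array([u,v,1.]); o=-R.T@t
    return o+d*(z-o[2])/d[2]
def proj(c,X):
    p=c['K']@(c['R']@np.array(X,float)+c['t']); return p[:2]/p[2]
E
python3 - <<'E'
from h import *
s=arm.get_obs(); print({k:np.round(v,3).tolist() for k,v in s.items()})
for n in ['scene','top','wrist']:
    c=snap(n,n+'0'); print(n,np.round(-c['R'].T@c['t']))
E
```

```text
{'t': 0.0, 'qpos': [1.236, 0.092, 1.232, -0.0, 1.82, -0.057], 'dq': [0.001, 0.001, 0.001, 0.001, -0.001, 0.002], 'effort': [0.003, -45.873, -41.804, 0.0, 0.011, 0.0], 'eef_pos': [164.45, 576.729, 230.147], 'tcp_rot': [[-0.962, 0.274, -0.001], [0.274, 0.962, -0.002], [0.0, -0.002, -1.0]], 'force': [-0.259, -0.604, -0.088], 'wrist_torque': [0.013, 0.023, -0.009], 'width': 85.418}
scene [1238.  158. 1072.]
top [ 511.   -4. 1258.]
wrist [ 88. 599. 373.]
```

View pics/scene0.png

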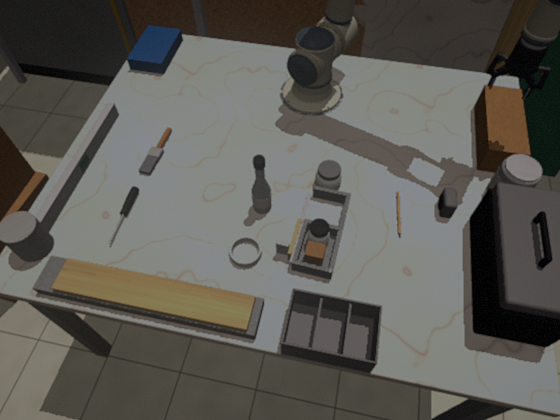

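View pics/top0.png

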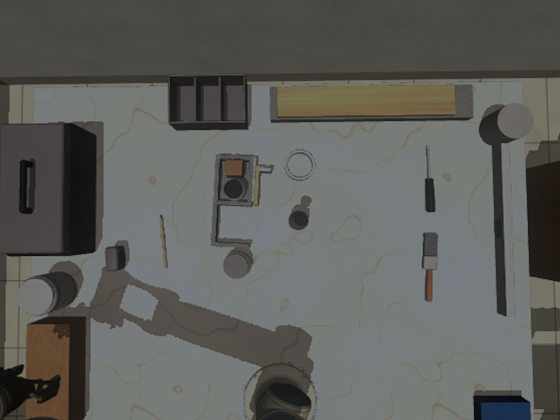

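View pics/wrist0.png

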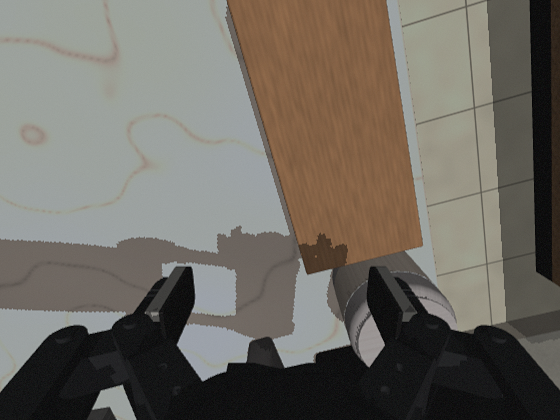

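The scene and top views show the bottle at about (299,219) in top. The bay opens right at about (215-250, 205-243), the gate sits at about (258,185) with its fin at (265,168), the tape roll is at (300,165) and the tub at (237,262). I'll zoom in next.

Run:
```python
import cv2
a=cv2.imread('pics/top0.png')[140:290,190:340]; cv2.imwrite('pics/topz.png',cv2.resize(a,(600,600),interpolation=cv2.INTER_CUBIC))
a=cv2.imread('pics/scene0.png')[140:290,220:370]; cv2.imwrite('pics/scz.png',cv2.resize(a,(600,600),interpolation=cv2.INTER_CUBIC))
```

```text
(no output)
```

View pics/topz.png

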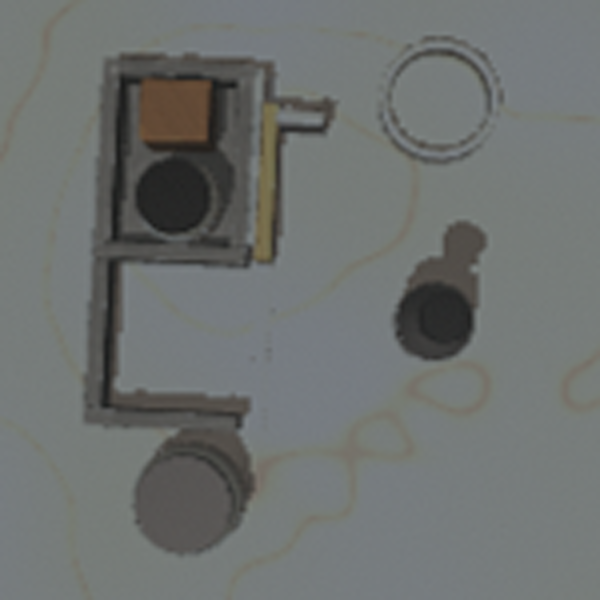

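View pics/scz.png

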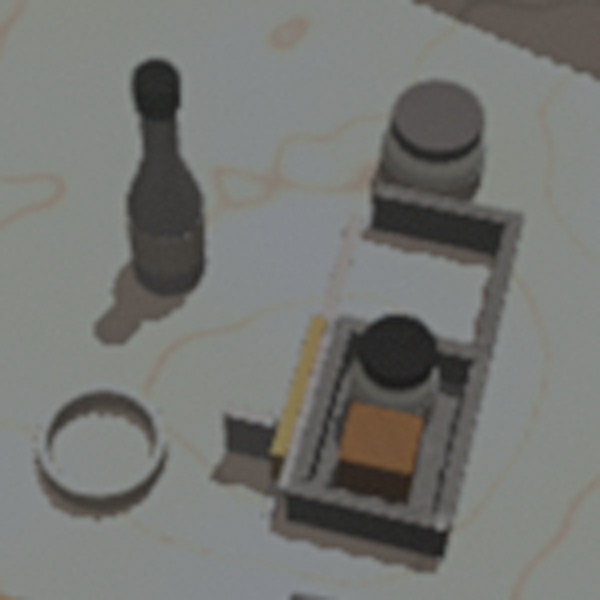

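Run:
```python
from h import *
T=dict(np.load('pics/top0.npz')); S=dict(np.load('pics/scene0.npz'))
print(T['K'][0,0], S['K'][0,0])
def tz(x,y,z): return np.round(ray(T,190+(x+.5)/4-.5,140+(y+.5)/4-.5,z),1)
def sz(x,y,z): return np.round(ray(S,220+(x+.5)/4-.5,140+(y+.5)/4-.5,z),1)
for n,x,y,z in [('backnear',88,423,45),('frontnear',242,428,45),('frontfar',273,62,45),('backfar',108,60,45),('midwallfront nearside',249,265,45),
 ('gate near front',272,262,42),('gate near back',253,260,42),('gate far front',277,103,42),('fin tip far',335,100,65),('fin tip near',325,132,65),('cap',442,313,220),('bodytop',434,322,85),('tub top',185,502,75),('tape out',440,100,25),('tapeleft',378,100,25),('taperight',502,100,25)]: print(n,tz(x,y,z))
print('scene')
for n,x,y,z in [('backnear',523,216,45),('frontnear',376,183,45),('frontfar',280,492,45),('backfar',447,522,45),('gate near front',312,316,42),('gate near back',327,320,42),('gate far front',273,452,42),('fin tip top',226,413,65),('cap',157,75,220),('base L?',168,275,0),('capTop',158,75,220)]: print(n,sz(x,y,z))
```

```text
416.269628150114 428.56092481127365
backnear [461.1 193.9  45. ]
frontnear [456.4  81.8  45. ]
frontfar [723.9  57.2  45. ]
backfar [726.7 178.4  45. ]
midwallfront nearside [575.   75.9  45. ]
gate near front [577.2  59.2  42. ]
gate near back [578.8  73.1  42. ]
gate far front [694.1  54.6  42. ]
fin tip far [692.3  11.7  65. ]
fin tip near [669.2  19.1  65. ]
cap [534.6 -55.7 220. ]
bodytop [531.4 -56.7  85. ]
tub top [405.9 120.5  75. ]
tape out [697.5 -65.9  25. ]
tapeleft [698.  -19.8  25. ]
taperight [ 697.  -111.9   25. ]
scene
backnear [461.9 195.8  45. ]
frontnear [454.   84.2  45. ]
frontfar [722.6  65.2  45. ]
backfar [721.4 177.5  45. ]
gate near front [578.8  59.4  42. ]
gate near back [579.9  70.5  42. ]
gate far front [692.3  54.2  42. ]
fin tip top [681.9  19.6  65. ]
cap [529.8 -57.8 220. ]
base L? [538.1 -58.2   0. ]
capTop [529.7 -57.2 220. ]
```

```bash
python3 -m creep '[{"az":0.29,"dz":-0.0125,"grip":0.05},{"az":0.29,"dz":-0.0125,"grip":0.05},{"az":0.29,"dz":-0.0125,"grip":0.05},{"az":0.29,"dz":-0.0125,"grip":0.05},{"az":0.29,"grip":0.05}]'
python3 -m creep '[{"az":0.29,"grip":0.05},{"az":0.29,"grip":0.05},{"az":0.29,"grip":0.05},{"az":0.17,"grip":0.05},{"grip":0.05}]'
python3 -c "
from h import *
s=arm.get_obs();print(s['eef_pos'],s['tcp_rot'],s['width'],s['qpos'],s['force'])"
```

```text
[164.46313641 576.7990469  230.42364976] [[-9.61655418e-01  2.74260118e-01 -4.95554865e-04]
 [ 2.74260550e-01  9.61654397e-01 -1.40379819e-03]
 [ 9.15466566e-05 -1.48588129e-03 -9.99998892e-01]] 85.30287218611707 [ 1.23631500e+00  9.16778033e-02  1.23159480e+00  7.48455285e-06
  1.81980873e+00 -5.66588672e-02] [-0.39769088  0.23089399 -0.16462702]invalid input
invalid input
```

```bash
python3 -m creep '[{"grip":0.05,"dx":0,"dy":0,"dz":-0.0125,"ax":0,"ay":0,"az":0.29}]'; python3 -m creep --help; python3 -c "
from h import *
print(arm.get_obs()['t'])"
```

```text
t: 0.25
eef_pos: [164.3, 576.4, 239.0]
tcp_rot: [[-0.911, 0.412, -0.001], [0.412, 0.911, -0.004], [-0.0, -0.004, -1.0]]
force: [0.5, -1.2, 0.1]
width: 72.9
0.25invalid input: not JSON, or not a number
```

All keys are required in each row.

```bash
python3 -m creep '[{"grip":0.05,"dx":0,"dy":0,"dz":-0.0125,"ax":0,"ay":0,"az":0.29},{"grip":0.05,"dx":0,"dy":0,"dz":-0.0125,"ax":0,"ay":0,"az":0.29},{"grip":0.05,"dx":0,"dy":0,"dz":-0.0125,"ax":0,"ay":0,"az":0.29},{"grip":0.05,"dx":0,"dy":0,"dz":-0.0125,"ax":0,"ay":0,"az":0.29},{"grip":0.05,"dx":0,"dy":0,"dz":0,"ax":0,"ay":0,"az":0.29}]'
python3 -m creep '[{"grip":0.05,"dx":0,"dy":0,"dz":0,"ax":0,"ay":0,"az":0.29},{"grip":0.05,"dx":0,"dy":0,"dz":0,"ax":0,"ay":0,"az":0.29},{"grip":0.05,"dx":0,"dy":0,"dz":0,"ax":0,"ay":0,"az":0.17},{"grip":0.05,"dx":0,"dy":0,"dz":0,"ax":0,"ay":0,"az":0}]'
```

```text
t: 0.75
eef_pos: [164.6, 577.3, 282.8]
tcp_rot: [[-0.405, 0.914, 0.001], [0.914, 0.405, 0.002], [0.002, 0.001, -1.0]]
force: [-0.1, -0.1, 0.5]
width: 40.7
t: 1.15
eef_pos: [164.5, 576.9, 280.8]
tcp_rot: [[-0.047, 0.999, -0.0], [0.999, 0.047, -0.001], [-0.001, -0.0, -1.0]]
force: [-0.1, 0.1, -0.7]
width: 40.4
```

```bash
for i in 1 2 3; do python3 -m creep '[{"grip":0.05,"dx":-0.055,"dy":0.0233,"dz":0,"ax":0,"ay":0,"az":0},{"grip":0.05,"dx":-0.055,"dy":0.0233,"dz":0,"ax":0,"ay":0,"az":0},{"grip":0.05,"dx":-0.055,"dy":0.0233,"dz":0,"ax":0,"ay":0,"az":0},{"grip":0.05,"dx":-0.055,"dy":0.0233,"dz":0,"ax":0,"ay":0,"az":0},{"grip":0.05,"dx":-0.055,"dy":0.0233,"dz":0,"ax":0,"ay":0,"az":0}]'; done
python3 -m creep '[{"grip":0.05,"dx":-0.055,"dy":0.0233,"dz":0,"ax":0,"ay":0,"az":0},{"grip":0.05,"dx":-0.055,"dy":0.0233,"dz":0,"ax":0,"ay":0,"az":0},{"grip":0.05,"dx":-0.055,"dy":0.0233,"dz":0,"ax":0,"ay":0,"az":0},{"grip":0.05,"dx":0,"dy":0,"dz":0,"ax":0,"ay":0,"az":0}]'
```

```text
t: 1.65
eef_pos: [268.5, 360.0, 281.1]
tcp_rot: [[-0.051, 0.999, 0.0], [0.999, 0.051, -0.0], [-0.0, 0.0, -1.0]]
force: [1.8, 0.2, -0.1]
width: 40.7
t: 2.15
eef_pos: [372.2, 144.6, 281.4]
tcp_rot: [[-0.051, 0.999, 0.001], [0.999, 0.051, 0.0], [0.0, 0.001, -1.0]]
force: [0.1, 0.1, -0.9]
width: 40.2
t: 2.65
eef_pos: [475.9, -70.9, 281.3]
tcp_rot: [[-0.05, 0.999, 0.0], [0.999, 0.05, 0.0], [0.0, 0.0, -1.0]]
force: [1.4, 0.3, 0.0]
width: 40.6
t: 3.05
eef_pos: [538.5, -202.8, 277.2]
tcp_rot: [[-0.045, 0.999, -0.005], [0.999, 0.045, 0.001], [0.001, -0.005, -1.0]]
force: [-1.4, 0.6, -0.6]
width: 40.6
```

```bash
python3 -m creep '[{"grip":0.05,"dx":0,"dy":0,"dz":0,"ax":0,"ay":0.29,"az":0},{"grip":0.05,"dx":0,"dy":0,"dz":0,"ax":0,"ay":0.29,"az":0},{"grip":0.05,"dx":0,"dy":0,"dz":0,"ax":0,"ay":0.29,"az":0},{"grip":0.05,"dx":0,"dy":0,"dz":0,"ax":0,"ay":0.29,"az":0},{"grip":0.05,"dx":0,"dy":0,"dz":0,"ax":0,"ay":0.04,"az":0}]'
python3 - <<'E'
from h import *
snap('wrist','w1'); snap('scene','s1'); snap('top','t1')
s=arm.get_obs(); print(np.round(s['eef_pos'],1),np.round(s['tcp_rot'],3),np.round(s['qpos'],2))
E
```

```text
t: 3.55
eef_pos: [537.1, -199.9, 277.7]
tcp_rot: [[-0.035, 0.999, -0.03], [0.821, 0.046, 0.569], [0.57, -0.004, -0.822]]
force: [-0.1, 0.5, -0.4]
width: 40.9
[ 537.8 -197.7  281.3] [[-0.041  0.999 -0.027]
 [ 0.826  0.049  0.562]
 [ 0.562  0.    -0.827]] [-0.67  0.29  1.03  0.54  2.18 -0.48]
```

View pics/w1.png

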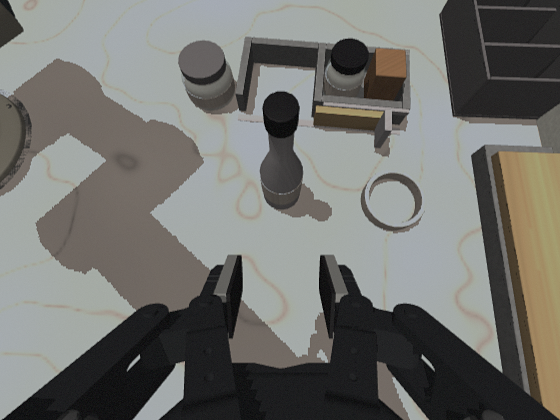

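View pics/s1.png

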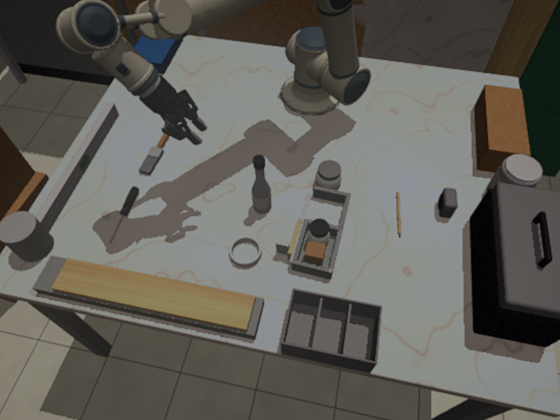

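Run:
```python
from h import *
W=dict(np.load('pics/w1.npz'))
for n,u,v,z in [('base near edge',282,209,0),('base c',282,194,0),('body L',261,175,50),('body R',302,175,50),('cap top',281,101,220),('bay frontnear',237,110,45),('backnear',248,38,45),('finL top',378,112,65),('finR top',392,113,65),('bay far front',408,107,45),('back far',411,48,45),('gate near',317,107,42),('midwall front L',315,99,45),('tape L',362,197,25),('tape R',424,197,25)]:
    print(n,np.round(ray(W,u,v,z),1))
```

```text
base near edge [533.7 -84.9   0. ]
base c [532.6 -60.8   0. ]
body L [502.6 -51.5  50. ]
body R [559.9 -48.9  50. ]
cap top [531.  -53.8 220. ]
bay frontnear [458.9  55.1  45. ]
backnear [464.9 192.3  45. ]
finL top [665.4  47.2  65. ]
finR top [685.3  46.4  65. ]
bay far front [718.  72.  45.]
back far [730.9 183.6  45. ]
gate near [580.3  67.9  42. ]
midwall front L [576.7  79.9  45. ]
tape L [649.3 -68.8  25. ]
tape R [739.2 -64.6  25. ]
```

```bash
python3 -m creep '[{"grip":0.05,"dx":0,"dy":0,"dz":0,"ax":0,"ay":0.24,"az":0.0},{"grip":0.05,"dx":0,"dy":0,"dz":0,"ax":0,"ay":0,"az":0}]'
cat > g.py <<'E'
import sys; from h import *
s=arm.get_obs(); d=np.array([float(a) for a in sys.argv[1:4]])-s['eef_pos']
print(s['t'],np.round(s['eef_pos'],1),'tool mm',np.round(s['tcp_rot'].T@d,1),'units',np.round(s['tcp_rot'].T@d/800,4)); print(np.round(s['tcp_rot'],3).tolist(),np.round(s['force'],1))
E
python3 g.py 534 -135 60
```

```text
t: 3.9
eef_pos: [537.6, -197.6, 280.3]
tcp_rot: [[-0.036, 0.999, -0.033], [0.751, 0.049, 0.659], [0.659, -0.001, -0.752]]
force: [0.8, -0.9, -1.5]
width: 40.7
3.9 [ 537.6 -197.6  280.3] tool mm [-98.1  -0.3 206.9] units [-0.1227 -0.0003  0.2586]
[[-0.036, 0.999, -0.033], [0.751, 0.049, 0.659], [0.659, -0.001, -0.752]] [ 0.8 -0.9 -1.5]
```

```bash
python3 -m creep '[{"grip":0.05,"dx":-0.0245,"dy":0,"dz":0.0517,"ax":0,"ay":0,"az":0},{"grip":0.05,"dx":-0.0245,"dy":0,"dz":0.0517,"ax":0,"ay":0,"az":0},{"grip":0.05,"dx":-0.0245,"dy":0,"dz":0.0517,"ax":0,"ay":0,"az":0},{"grip":0.05,"dx":-0.0245,"dy":0,"dz":0.0517,"ax":0,"ay":0,"az":0},{"grip":0.05,"dx":-0.0245,"dy":0,"dz":0.0517,"ax":0,"ay":0,"az":0}]'
python3 -m creep '[{"grip":0.05,"dx":0,"dy":0,"dz":0,"ax":0,"ay":0,"az":0}]'
python3 g.py 534 -125 17
```

```text
t: 4.4
eef_pos: [534.9, -134.3, 60.9]
tcp_rot: [[-0.041, 0.999, -0.032], [0.755, 0.052, 0.653], [0.654, 0.003, -0.757]]
force: [0.5, -1.1, 0.1]
width: 40.8
t: 4.5
eef_pos: [531.6, -131.6, 55.9]
tcp_rot: [[-0.034, 0.999, -0.041], [0.75, 0.053, 0.659], [0.661, -0.008, -0.751]]
force: [-0.7, 0.5, -0.3]
width: 40.7
4.5 [ 531.6 -131.6   55.9] tool mm [-20.8   3.   33.5] units [-0.026   0.0038  0.0419]
[[-0.034, 0.999, -0.041], [0.75, 0.053, 0.659], [0.661, -0.008, -0.751]] [-0.7  0.5 -0.3]
```

```bash
python3 -m creep '[{"grip":0.05,"dx":-0.013,"dy":0.0015,"dz":0.021,"ax":0,"ay":0,"az":0},{"grip":0.05,"dx":-0.013,"dy":0.0015,"dz":0.021,"ax":0,"ay":0,"az":0},{"grip":0.05,"dx":0,"dy":0,"dz":0,"ax":0,"ay":0,"az":0},{"grip":0.05,"dx":0,"dy":0,"dz":0,"ax":0,"ay":0,"az":0}]'
python3 - <<'E'
from h import *
for i in range(4):
    W=snap('wrist' if i%2 else 'scene','p%d'%i); print(np.round(arm.get_obs()['eef_pos'],1))
E
python3 g.py 534 -105 17
```

```text
t: 4.9
eef_pos: [537.7, -129.2, 24.9]
tcp_rot: [[-0.039, 0.999, -0.03], [0.753, 0.049, 0.656], [0.657, 0.003, -0.754]]
force: [0.4, -0.4, 0.6]
width: 40.7
[ 537.9 -129.5   25.1]
[ 537.9 -129.6   24.9]
[ 537.8 -129.6   24.6]
[ 537.6 -129.5   24.1]
5.1 [ 537.6 -129.5   24.1] tool mm [13.9 -2.4 21.6] units [ 0.0174 -0.003   0.0269]
[[-0.038, 0.999, -0.03], [0.752, 0.048, 0.657], [0.658, 0.003, -0.753]] [ 0.  -0.3 -0.5]
```

View pics/p1.png

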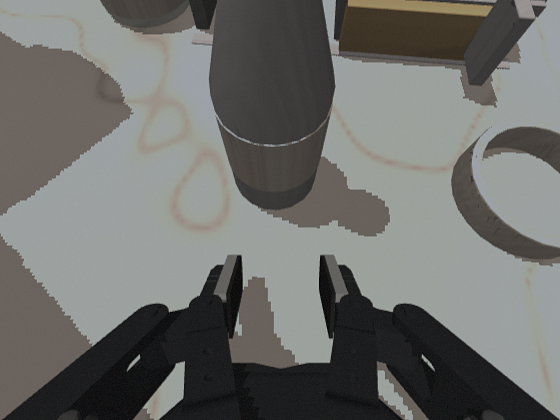

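View pics/p0.png

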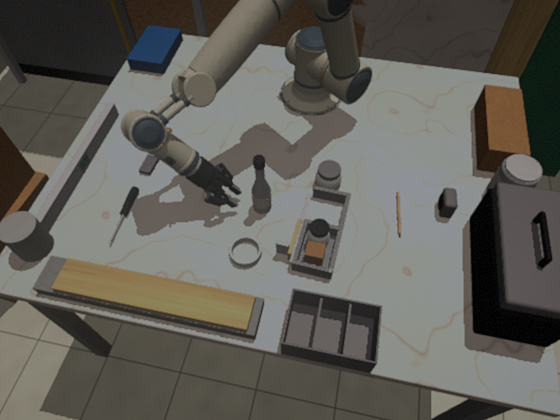

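```bash
python3 -m creep '[{"grip":0.05,"dx":0.0087,"dy":-0.003,"dz":0.013,"ax":0,"ay":0,"az":0},{"grip":0.05,"dx":0.0087,"dy":-0.001,"dz":0.013,"ax":0,"ay":0,"az":0},{"grip":0.05,"dx":0,"dy":0,"dz":0,"ax":0,"ay":0,"az":0},{"grip":0.05,"dx":0,"dy":0,"dz":0,"ax":0,"ay":0,"az":0},{"grip":0.05,"dx":0,"dy":0,"dz":0,"ax":0,"ay":0,"az":0}]'
python3 - <<'E'
from h import *
snap('wrist','p5')
E
python3 g.py 533.5 -85 17
```

```text
t: 5.6
eef_pos: [532.4, -104.7, 15.8]
tcp_rot: [[-0.036, 0.999, -0.032], [0.751, 0.048, 0.658], [0.659, 0.0, -0.752]]
force: [-0.0, -0.8, 0.1]
width: 40.4
5.65 [ 532.5 -104.9   15.8] tool mm [15.6  2.  12.2] units [0.0196 0.0025 0.0152]
[[-0.036, 0.999, -0.031], [0.751, 0.048, 0.658], [0.659, 0.0, -0.752]] [-0.1 -0.1  0.2]
```

View pics/p5.png

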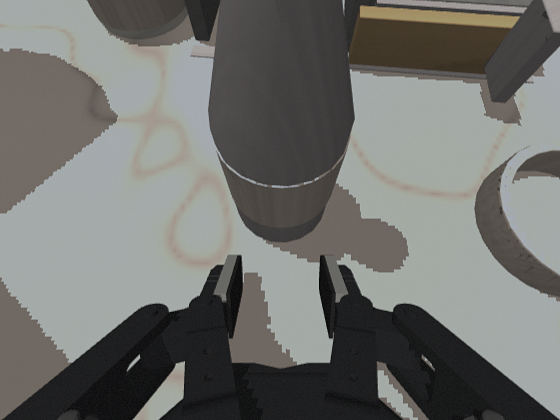

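```bash
python3 -m creep '[{"grip":0.05,"dx":0.0047,"dy":0,"dz":0.0041,"ax":0,"ay":0,"az":0},{"grip":0.05,"dx":0.0047,"dy":0,"dz":0.0041,"ax":0,"ay":0,"az":0},{"grip":0.05,"dx":0.0047,"dy":0,"dz":0.0041,"ax":0,"ay":0,"az":0},{"grip":0.05,"dx":0.0047,"dy":0,"dz":0.0041,"ax":0,"ay":0,"az":0},{"grip":0.05,"dx":0.0047,"dy":0,"dz":0.0041,"ax":0,"ay":0,"az":0}]'
python3 - <<'E'
from h import *
snap('wrist','p6');snap('scene','p7')
import cv2
a=cv2.imread('pics/p7.png')[100:290,170:370]; cv2.imwrite('pics/p7z.png',cv2.resize(a,(600,570),interpolation=cv2.INTER_CUBIC))
E
python3 g.py 533.5 -65 17
```

```text
t: 6.15
eef_pos: [531.3, -79.5, 15.8]
tcp_rot: [[-0.036, 0.999, -0.031], [0.751, 0.048, 0.658], [0.659, 0.0, -0.752]]
force: [0.6, -2.0, 0.1]
width: 40.4
6.25 [531.2 -79.2  15.9] tool mm [11.3  3.   8.4] units [0.0141 0.0038 0.0105]
[[-0.037, 0.999, -0.032], [0.751, 0.049, 0.659], [0.659, 0.0, -0.752]] [1. 0. 0.]
```

View pics/p6.png

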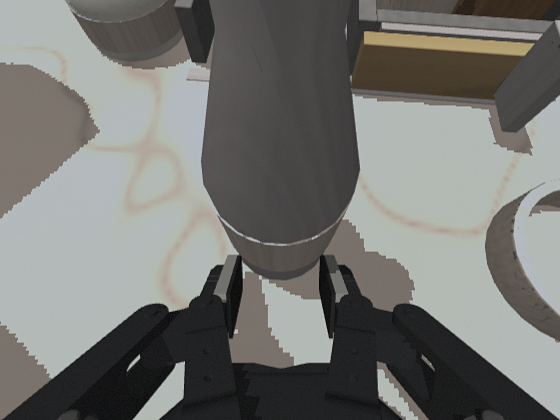

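View pics/p7z.png

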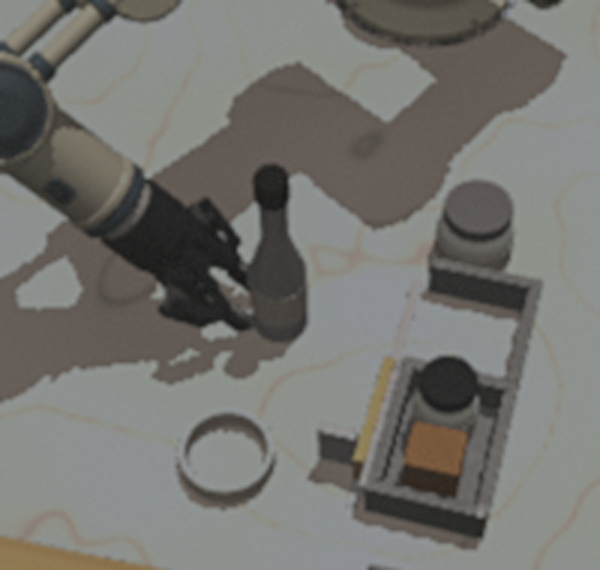

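```bash
python3 -m creep '[{"grip":0.05,"dx":0.0047,"dy":0,"dz":0.0041,"ax":0,"ay":0,"az":0},{"grip":0.05,"dx":0.0047,"dy":0,"dz":0.0041,"ax":0,"ay":0,"az":0},{"grip":0.05,"dx":0.0047,"dy":0,"dz":0.0041,"ax":0,"ay":0,"az":0},{"grip":0.05,"dx":0.0047,"dy":0,"dz":0.0041,"ax":0,"ay":0,"az":0},{"grip":0.05,"dx":0.0047,"dy":0,"dz":0.0041,"ax":0,"ay":0,"az":0}]'
python3 - <<'E'
from h import *
snap('wrist','p8');snap('scene','p9')
import cv2
a=cv2.imread('pics/p9.png')[100:290,170:370]; cv2.imwrite('pics/p9z.png',cv2.resize(a,(600,570),interpolation=cv2.INTER_CUBIC))
E
python3 g.py 533.5 -65 17
```

```text
t: 6.75
eef_pos: [530.0, -54.5, 15.8]
tcp_rot: [[-0.036, 0.999, -0.032], [0.751, 0.048, 0.659], [0.659, -0.0, -0.752]]
force: [-0.2, -1.2, -0.8]
width: 40.6
6.85 [529.9 -54.   15.9] tool mm [-7.6  3.1 -8.2] units [-0.0095  0.0039 -0.0102]
[[-0.037, 0.999, -0.032], [0.751, 0.049, 0.659], [0.66, -0.0, -0.751]] [0.1 0.8 0.3]
```

View pics/p8.png

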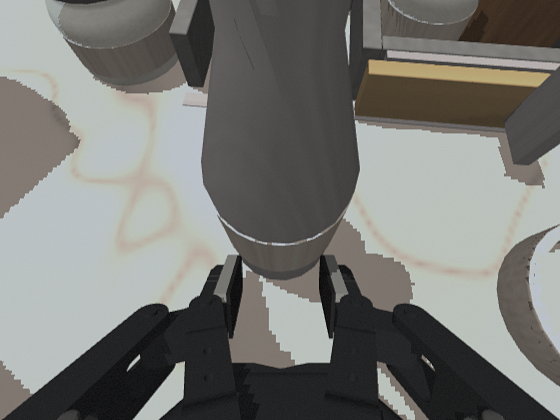

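View pics/p9z.png

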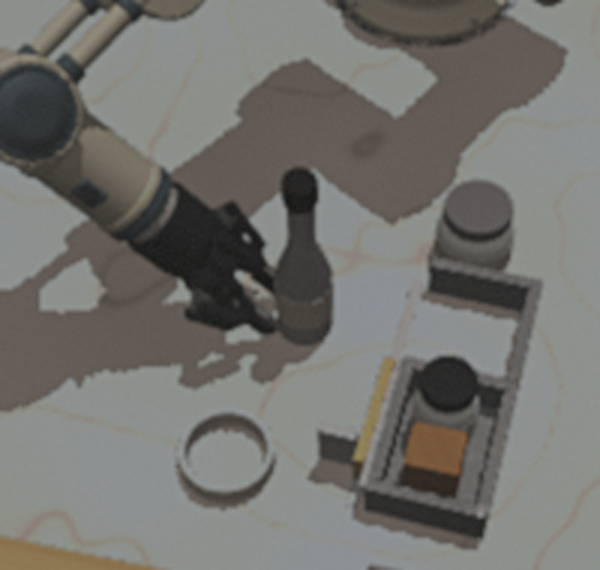

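```bash
for i in 1 2 3 4; do python3 -m creep '[{"grip":0.05,"dx":0.0047,"dy":0,"dz":0.0041,"ax":0,"ay":0,"az":0},{"grip":0.05,"dx":0.0047,"dy":0,"dz":0.0041,"ax":0,"ay":0,"az":0},{"grip":0.05,"dx":0.0047,"dy":0,"dz":0.0041,"ax":0,"ay":0,"az":0},{"grip":0.05,"dx":0.0047,"dy":0,"dz":0.0041,"ax":0,"ay":0,"az":0},{"grip":0.05,"dx":0.0047,"dy":0,"dz":0.0041,"ax":0,"ay":0,"az":0}]' | grep -v rot; done
python3 - <<'E'
from h import *
snap('wrist','p10');snap('scene','p11')
import cv2
a=cv2.imread('pics/p11.png')[100:290,170:370]; cv2.imwrite('pics/p11z.png',cv2.resize(a,(600,570),interpolation=cv2.INTER_CUBIC))
E
python3 g.py 533.5 -65 17
```

```text
t: 7.35
eef_pos: [528.7, -29.5, 15.9]
force: [-0.1, -1.2, -0.3]
width: 40.6
t: 7.85
eef_pos: [527.5, -4.6, 16.0]
force: [1.2, -1.3, -0.6]
width: 40.7
t: 8.35
eef_pos: [526.4, 20.3, 16.1]
force: [-0.2, -1.7, -0.9]
width: 40.2
t: 8.85
eef_pos: [525.2, 45.2, 16.1]
force: [0.5, -1.5, -0.9]
width: 40.6
8.95 [525.1  45.5  16.3] tool mm [-82.8   3.  -73.6] units [-0.1035  0.0038 -0.0921]
[[-0.037, 0.999, -0.032], [0.751, 0.049, 0.659], [0.66, 0.0, -0.751]] [0.2 0.9 0.1]
```

View pics/p10.png

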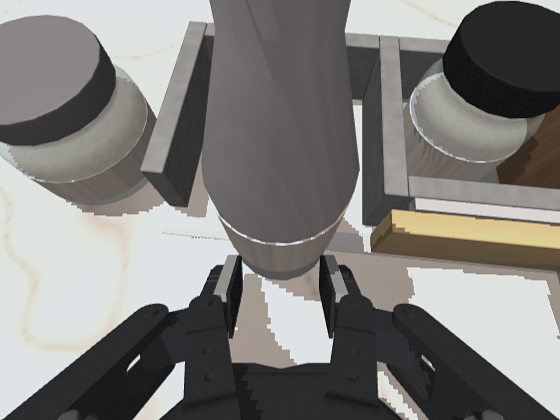

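View pics/p11z.png

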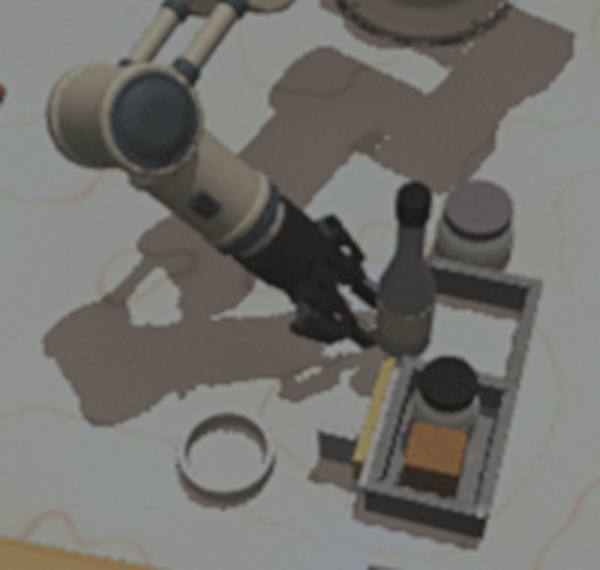

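```bash
python3 -m creep '[{"grip":0.05,"dx":0.0047,"dy":-0.0005,"dz":0.0041,"ax":0,"ay":0,"az":0},{"grip":0.05,"dx":0.0047,"dy":-0.0005,"dz":0.0041,"ax":0,"ay":0,"az":0},{"grip":0.05,"dx":0.0047,"dy":-0.0005,"dz":0.0041,"ax":0,"ay":0,"az":0},{"grip":0.05,"dx":0.0047,"dy":-0.0005,"dz":0.0041,"ax":0,"ay":0,"az":0},{"grip":0.05,"dx":0.0047,"dy":-0.0005,"dz":0.0041,"ax":0,"ay":0,"az":0}]' | grep -v rot
python3 - <<'E'
from h import *
snap('wrist','p12');snap('scene','p13')
import cv2
a=cv2.imread('pics/p13.png')[100:290,170:370]; cv2.imwrite('pics/p13z.png',cv2.resize(a,(600,570),interpolation=cv2.INTER_CUBIC))
E
python3 g.py 533.5 -65 17
```

```text
t: 9.45
eef_pos: [522.0, 70.0, 16.3]
force: [-0.6, -2.1, -0.0]
width: 40.7
9.55 [521.8  70.4  16.3] tool mm [-101.6    5.1  -90.1] units [-0.127   0.0064 -0.1127]
[[-0.037, 0.999, -0.032], [0.751, 0.049, 0.659], [0.66, -0.0, -0.751]] [ 0.2 -0.2  0.2]
```

View pics/p12.png

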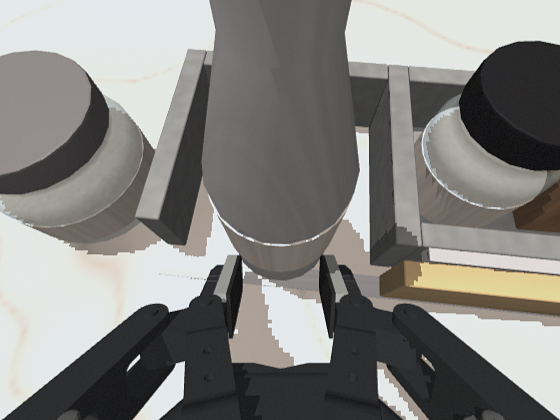

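View pics/p13z.png

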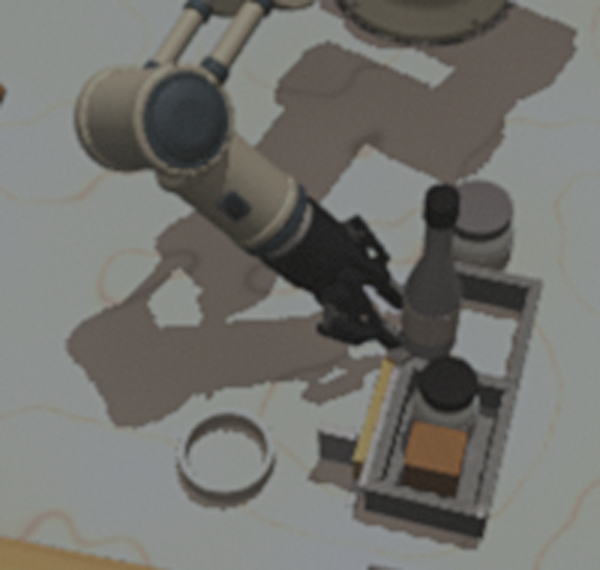

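Run:
```python
from h import *
W=dict(np.load('pics/p12.npz')); s=arm.get_obs(); R=s['tcp_rot'];p=s['eef_pos']
o=R.T@(-W['R'].T@W['t']-p); print('cam tool',o.round(1))
for n,u,v in [('Rk tip',415,308),('Rk out',428,318),('Lk',150,306),('Rpadtip in',323,256),('Rpad out',347,268),('Rbracket',372,300)]:
  d=R.T@W['R'].T@np.linalg.inv(W['K'])@np.array([u,v,1.])
  for x in (11,0,-11):
    q=o+d*(x-o[0])/d[0]; print(n,x,q.round(1),'world',(R@q+p).round(1))
print('bottle base back', ray(W,280,279,0).round(1),'wall L front top',ray(W,140,217,45).round(1),'gate corner',ray(W,381,287,42).round(1),'mid wall front',ray(W,372,258,45).round(1))
```

```text
cam tool [  80.2    0.6 -143.2]
Rk tip 11 [ 11.   50.  -49.5] world [573.   48.4  60.8]
Rk tip 0 [  0.   57.9 -34.7] world [580.7  50.4  42.3]
Rk tip -11 [-11.   65.8 -19.8] world [588.5  52.3  23.9]
Rk out 11 [ 11.   52.2 -55.1] world [575.3  44.9  65. ]
Rk out 0 [  0.   60.4 -41.1] world [583.5  46.2  47.2]
Rk out -11 [-11.   68.6 -27.1] world [591.6  47.6  29.4]
Lk 11 [ 11.  -47.6 -48.4] world [475.4  44.4  59.9]
Lk 0 [  0.  -55.3 -33.4] world [467.7  45.7  41.4]
Lk -11 [-11.  -62.9 -18.3] world [460.   47.   22.8]
Rpadtip in 11 [11.  21.8 -8.3] world [543.5  74.3  29.8]
Rpadtip in 0 [ 0.  25.2 13.2] world [546.6  80.3   6.4]
Rpadtip in -11 [-11.   28.6  34.6] world [549.7  86.3 -17. ]
Rpad out 11 [ 11.   31.3 -20.2] world [553.3  66.9  38.7]
Rpad out 0 [ 0.  36.1 -0.6] world [557.9  71.7  16.8]
Rpad out -11 [-11.   41.   18.9] world [562.6  76.6  -5.2]
Rbracket 11 [ 11.   35.7 -44.7] world [558.5  50.9  57.1]
Rbracket 0 [  0.   41.2 -29. ] world [563.9  53.3  38.1]
Rbracket -11 [-11.   46.8 -13.3] world [569.4  55.6  19. ]
bottle base back [522.4  67.1   0. ] wall L front top [455.8  84.7  45. ] gate corner [567.1  58.5  42. ] mid wall front [563.2  70.5  45. ]
```

```bash
python3 -m creep '[{"grip":0.05,"dx":-0.0094,"dy":0,"dz":-0.0082,"ax":0,"ay":0,"az":0},{"grip":0.05,"dx":-0.0094,"dy":0,"dz":-0.0082,"ax":0,"ay":0,"az":0},{"grip":0.7,"dx":-0.0094,"dy":0,"dz":-0.0082,"ax":0,"ay":0,"az":0},{"grip":0.7,"dx":0,"dy":0,"dz":0,"ax":0,"ay":0,"az":0},{"grip":0.7,"dx":0,"dy":0,"dz":0,"ax":0,"ay":0,"az":0}]' | grep -v rot
python3 - <<'E'
from h import *
snap('wrist','p14');snap('scene','p15')
E
python3 g.py 521.5 60 17
```

```text
t: 10.05
eef_pos: [523.6, 39.1, 16.1]
force: [0.6, -0.7, 0.3]
width: 12.8
10.15 [523.4  39.7  16.1] tool mm [16.  -1.  12.7] units [ 0.02   -0.0012  0.0159]
[[-0.036, 0.999, -0.032], [0.751, 0.048, 0.659], [0.66, -0.0, -0.752]] [-0.7  0.4  0.6]
```

View pics/p14.png

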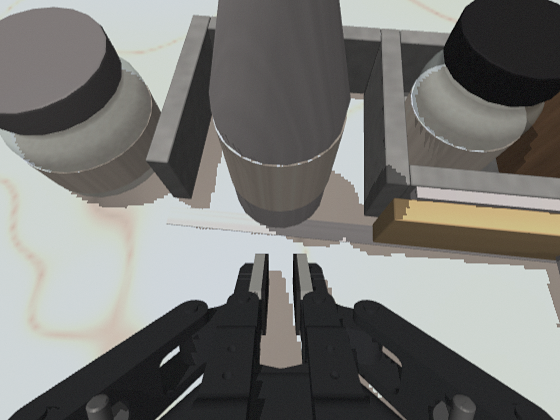

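```bash
python3 -m creep '[{"grip":0.7,"dx":0.0047,"dy":-0.0003,"dz":0.0041,"ax":0,"ay":0,"az":0},{"grip":0.7,"dx":0.0047,"dy":0,"dz":0.0041,"ax":0,"ay":0,"az":0},{"grip":0.7,"dx":0.0047,"dy":0,"dz":0.0041,"ax":0,"ay":0,"az":0},{"grip":0.7,"dx":0.0047,"dy":0,"dz":0.0041,"ax":0,"ay":0,"az":0},{"grip":0.7,"dx":0.0047,"dy":0,"dz":0.0041,"ax":0,"ay":0,"az":0}]' | grep -v rot
python3 -m creep '[{"grip":0.7,"dx":0.0035,"dy":0,"dz":0.0031,"ax":0,"ay":0,"az":0},{"grip":0.7,"dx":0.0035,"dy":0,"dz":0.0031,"ax":0,"ay":0,"az":0},{"grip":0.7,"dx":0.0035,"dy":0,"dz":0.0031,"ax":0,"ay":0,"az":0},{"grip":0.7,"dx":0.0035,"dy":0,"dz":0.0031,"ax":0,"ay":0,"az":0}]' | grep -v rot
python3 - <<'E'
from h import *
snap('wrist','p16');snap('scene','p17')
import cv2
a=cv2.imread('pics/p17.png')[100:290,170:370]; cv2.imwrite('pics/p17z.png',cv2.resize(a,(600,570),interpolation=cv2.INTER_CUBIC))
E
python3 g.py 521.5 88 17
```

```text
t: 10.65
eef_pos: [522.0, 65.1, 16.2]
force: [-0.4, -1.7, 0.2]
width: 12.9
t: 11.05
eef_pos: [521.4, 79.7, 16.2]
force: [-0.2, -1.9, 1.0]
width: 12.6
11.15 [521.2  80.1  16.2] tool mm [6.5 0.7 4.6] units [0.0081 0.0008 0.0058]
[[-0.036, 0.999, -0.032], [0.751, 0.048, 0.659], [0.66, 0.0, -0.752]] [-0.9  0.4  0.9]
```

View pics/p16.png

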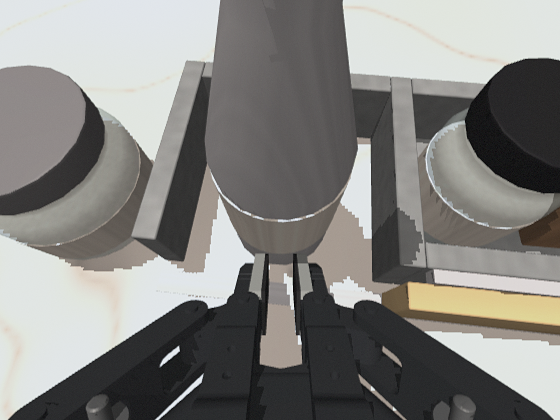

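View pics/p17z.png

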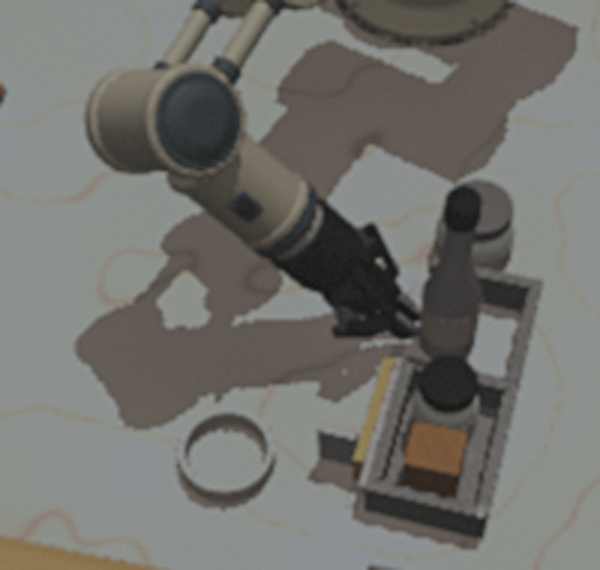

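```bash
python3 -m creep '[{"grip":0.7,"dx":0.0035,"dy":0,"dz":0.0031,"ax":0,"ay":0,"az":0},{"grip":0.7,"dx":0.0035,"dy":0,"dz":0.0031,"ax":0,"ay":0,"az":0},{"grip":0.7,"dx":0.0025,"dy":0,"dz":0.0022,"ax":0,"ay":0,"az":0},{"grip":0.7,"dx":0,"dy":0,"dz":0,"ax":0,"ay":0,"az":0}]' | grep -v rot
python3 -m creep '[{"grip":0.7,"dx":-0.0094,"dy":0,"dz":-0.0082,"ax":0,"ay":0,"az":0},{"grip":0.7,"dx":-0.0094,"dy":0,"dz":-0.0082,"ax":0,"ay":0,"az":0},{"grip":0.7,"dx":-0.0188,"dy":0,"dz":-0.0164,"ax":0,"ay":0,"az":0},{"grip":0.7,"dx":-0.0188,"dy":0,"dz":-0.0164,"ax":0,"ay":0,"az":0},{"grip":0.7,"dx":0,"dy":0,"dz":0,"ax":0,"ay":0,"az":0}]' | grep -v rot
python3 - <<'E'
from h import *
snap('wrist','p18');snap('scene','p19')
import cv2
a=cv2.imread('pics/p19.png')[100:290,170:370]; cv2.imwrite('pics/p19z.png',cv2.resize(a,(600,570),interpolation=cv2.INTER_CUBIC))
E
python3 g.py 521.5 20 150
```

```text
t: 11.55
eef_pos: [520.7, 90.1, 16.1]
force: [0.0, -0.5, 0.5]
width: 12.8
t: 12.05
eef_pos: [524.2, 27.1, 15.8]
force: [0.3, 0.1, 0.1]
width: 12.7
12.15 [523.8  29.1  15.8] tool mm [  81.7   -2.8 -106.8] units [ 0.1022 -0.0035 -0.1335]
[[-0.035, 0.999, -0.031], [0.751, 0.046, 0.659], [0.66, -0.0, -0.752]] [ 0.9 -0.1  1. ]
```

View pics/p18.png

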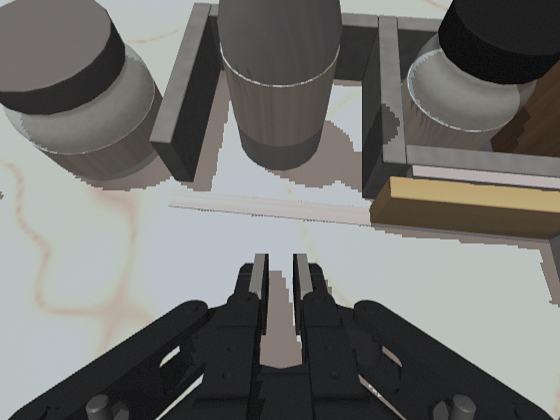

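View pics/p19z.png

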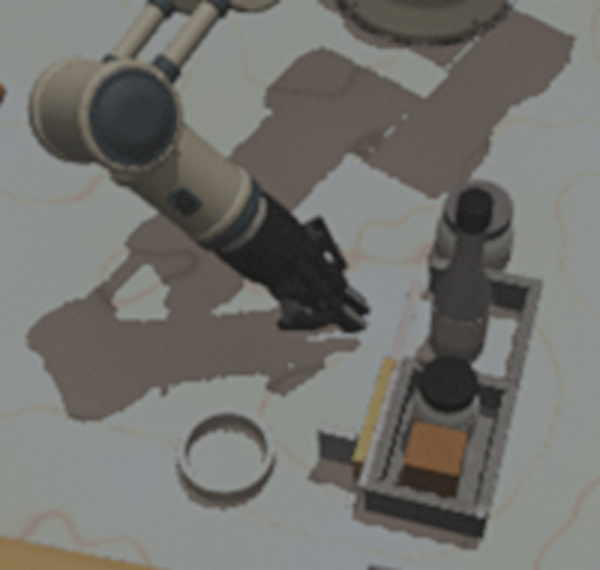

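Run:
```python
from h import *
W=dict(np.load('pics/p18.npz')); S=dict(np.load('pics/p19.npz'))
M=np.array([520,77.5]);X=np.array([.062,.998]);Y=np.array([-.998,.062])
def rep(n,p): r=p[:2]-M; print(n,p.round(1),'bay',(r@X).round(1),(r@Y).round(1))
for n,u,v,z in [('base back',282,170,0),('base L',240,135,0),('base R',321,140,0),('wallLfront base',186,181,0),('midwall front base',364,198,0),('wallL top',151,145,45),('midwall top',404,166,45),('track in L',172,198,0),('gate end top front',371,216-20,42)]: rep(n,ray(W,u,v,z))
def sz(x,y,z): return ray(S,170+(x+.5)/3-.5,100+(y+.5)/3-.5,z)
rep('cap',sz(475,203,220))
```

```text
base back [522.6  96.5   0. ] bay 19.1 -1.4
base L [491.6 123.6  -0. ] bay 44.2 31.2
base R [548.9 122.    0. ] bay 46.2 -26.1
wallLfront base [459.6  85.2   0. ] bay 3.9 60.7
midwall front base [576.4  78.3   0. ] bay 4.3 -56.2
wallL top [454.9  81.9  45. ] bay 0.4 65.2
midwall top [584.7  75.4  45. ] bay 1.9 -64.7
track in L [452.7  72.5   0. ] bay -9.2 66.8
gate end top front [567.9  59.3  42. ] bay -15.2 -48.9
cap [522.7 123.  220. ] bay 45.6 0.1
```

The bottle stands at about (46, 0) mm in the bay frame, upright, with the gate still open. Next I retreat, straighten the tool and turn it so the camera faces away from the bottle.

```bash
python3 -m creep '[{"grip":1,"dx":0,"dy":0,"dz":-0.05,"ax":0,"ay":0,"az":0},{"grip":1,"dx":0,"dy":0,"dz":-0.05,"ax":0,"ay":0,"az":0},{"grip":1,"dx":0,"dy":0,"dz":-0.05,"ax":0,"ay":0,"az":0},{"grip":1,"dx":0,"dy":0,"dz":-0.05,"ax":0,"ay":0,"az":0},{"grip":1,"dx":0,"dy":0,"dz":-0.05,"ax":0,"ay":0,"az":0}]' | grep -v rot
python3 -m creep '[{"grip":1,"dx":0,"dy":0,"dz":0,"ax":0,"ay":-0.29,"az":0},{"grip":1,"dx":0,"dy":0,"dz":0,"ax":0,"ay":-0.29,"az":0},{"grip":1,"dx":0,"dy":0,"dz":0,"ax":0,"ay":-0.29,"az":0},{"grip":1,"dx":0,"dy":0,"dz":0,"ax":0,"ay":-0.29,"az":0},{"grip":1,"dx":0,"dy":0,"dz":0,"ax":0,"ay":-0.27,"az":0}]'
for i in 1 2; do python3 -m creep '[{"grip":1,"dx":0,"dy":0,"dz":0,"ax":0,"ay":0,"az":0.29},{"grip":1,"dx":0,"dy":0,"dz":0,"ax":0,"ay":0,"az":0.29},{"grip":1,"dx":0,"dy":0,"dz":0,"ax":0,"ay":0,"az":0.29},{"grip":1,"dx":0,"dy":0,"dz":0,"ax":0,"ay":0,"az":0.29},{"grip":1,"dx":0,"dy":0,"dz":0,"ax":0,"ay":0,"az":0.29}]'; done
python3 -m creep '[{"grip":1,"dx":0,"dy":0,"dz":0,"ax":0,"ay":0,"az":0.29},{"grip":1,"dx":0,"dy":0,"dz":0,"ax":0,"ay":0,"az":0.16},{"grip":1,"dx":0,"dy":0,"dz":0,"ax":0,"ay":0,"az":0},{"grip":1,"dx":0,"dy":0,"dz":0,"ax":0,"ay":0,"az":0}]'
python3 g.py 715 32 120
```

```text
t: 12.65
eef_pos: [529.8, -102.1, 167.5]
force: [0.5, 0.3, -0.2]
width: 0.2
t: 13.15
eef_pos: [530.4, -101.4, 167.8]
tcp_rot: [[-0.049, 0.999, 0.003], [0.999, 0.049, -0.0], [-0.001, 0.003, -1.0]]
force: [-0.3, 0.4, -0.5]
width: 0.1
t: 13.65
eef_pos: [529.8, -101.0, 166.1]
tcp_rot: [[0.63, 0.776, -0.001], [0.776, -0.63, 0.006], [0.004, -0.004, -1.0]]
force: [0.6, 0.8, -0.0]
width: 0.1
t: 14.15
eef_pos: [529.8, -101.1, 166.1]
tcp_rot: [[0.987, 0.163, -0.001], [0.163, -0.987, 0.006], [0.0, -0.006, -1.0]]
force: [0.6, -0.2, 0.6]
width: -0.1
t: 14.55
eef_pos: [529.9, -101.3, 166.2]
tcp_rot: [[0.999, -0.053, -0.0], [-0.053, -0.999, 0.005], [-0.001, -0.005, -1.0]]
force: [0.4, -0.9, -0.1]
width: 0.3
14.55 [ 529.9 -101.3  166.2] tool mm [ 177.8 -142.8   46.8] units [ 0.2222 -0.1785  0.0585]
[[0.999, -0.053, -0.0], [-0.053, -0.999, 0.005], [-0.001, -0.005, -1.0]] [ 0.4 -0.9 -0.1]
```

```bash
python3 -m creep '[{"grip":1,"dx":0.0444,"dy":-0.0357,"dz":0.0117,"ax":0,"ay":0,"az":0},{"grip":1,"dx":0.0444,"dy":-0.0357,"dz":0.0117,"ax":0,"ay":0,"az":0},{"grip":1,"dx":0.0444,"dy":-0.0357,"dz":0.0117,"ax":0,"ay":0,"az":0},{"grip":1,"dx":0.0444,"dy":-0.0357,"dz":0.0117,"ax":0,"ay":0,"az":0},{"grip":1,"dx":0.0444,"dy":-0.0357,"dz":0.0117,"ax":0,"ay":0,"az":0}]'
python3 -m creep '[{"grip":1,"dx":0,"dy":0,"dz":0,"ax":0,"ay":0,"az":0},{"grip":1,"dx":0,"dy":0,"dz":0,"ax":0,"ay":0,"az":0}]'|grep -v rot
python3 - <<'E'
from h import *
snap('wrist','q0');snap('scene','q1');snap('top','q2')
import cv2
a=cv2.imread('pics/q1.png')[100:290,170:370]; cv2.imwrite('pics/q1z.png',cv2.resize(a,(600,570),interpolation=cv2.INTER_CUBIC))
E
python3 g.py 713 32 32
```

```text
t: 15.05
eef_pos: [716.6, 32.4, 119.5]
tcp_rot: [[0.999, -0.054, -0.0], [-0.054, -0.999, 0.005], [-0.001, -0.005, -1.0]]
force: [0.5, -0.9, 0.7]
width: -0.0
t: 15.25
eef_pos: [715.1, 31.9, 117.3]
force: [-0.3, -0.1, -0.1]
width: -0.3
15.4 [715.2  30.2 122. ] tool mm [-2.4 -1.3 90. ] units [-0.0031 -0.0016  0.1125]
[[0.998, -0.056, 0.002], [-0.056, -0.998, 0.005], [0.002, -0.005, -1.0]] [ 0.7 -0.1  0.7]
```

View pics/q0.png

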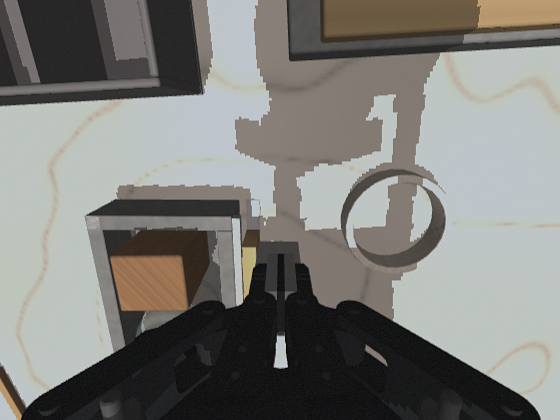

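View pics/q1z.png

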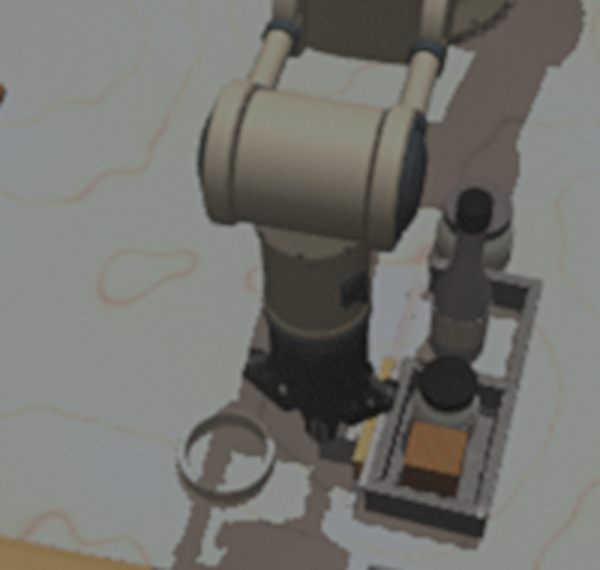

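Run:
```python
from h import *
W=dict(np.load('pics/q0.npz'))
for n,u,v,z in [('finL far top',259,243,65),('finR far top',299,243,65),('finR lower',299,268,65),('far front corner unit top',240,202,45),('tip',280,258,122),('fingerL',249,290,122)]: print(n,ray(W,u,v,z).round(1))
print(proj(W,[716,32,120]),proj(W,[690,32,65]))
import cv2
a=cv2.imread('pics/q0.png')[180:320,200:360]; cv2.imwrite('pics/q0z.png',cv2.resize(a,(640,560),interpolation=cv2.INTER_CUBIC))
```

```text
finL far top [707.   47.4  65. ]
finR far top [705.6  19.1  65. ]
finR lower [685.6  19.8  65. ]
far front corner unit top [731.9  61.2  45. ]
tip [724.3  31.3 122. ]
fingerL [706.3  48.6 122. ]
[279.45444976 270.44291295] [281.92968884 263.39253457]
```

View pics/q0z.png

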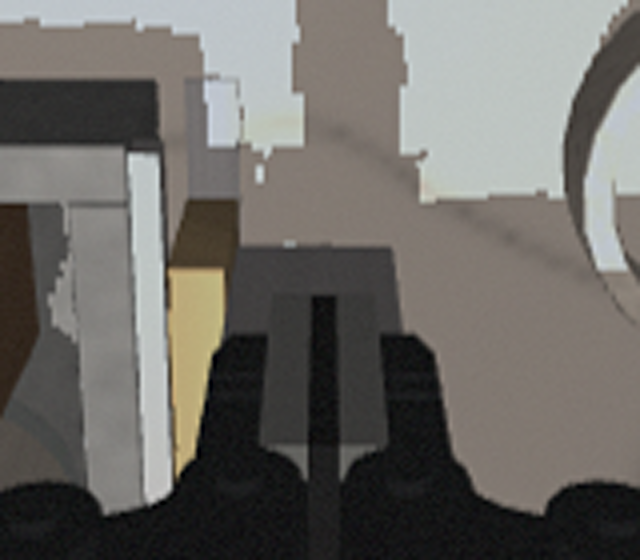

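Run:
```python
from h import *
W=dict(np.load('pics/q0.npz'))
for n,u,v,z in [('L',259,241.5,12),('R',298,241.5,12),('R top',300.5,264,65),('gate far end L',244,246.5,42),('gate far end top R',256,246.5,42),('gate bottom R',259,229.5,4)]: print(n,ray(W,u,v,z).round(1))
```

```text
L [684.1  52.9  12. ]
R [682.3  17.9  12. ]
R top [688.8  18.6  65. ]
gate far end L [694.  62.  42.]
gate far end top R [693.5  52.4  42. ]
gate bottom R [692.4  52.9   4. ]
```

```bash
python3 -m creep '[{"grip":1,"dx":0,"dy":0.0,"dz":0.05,"ax":0,"ay":0,"az":0},{"grip":1,"dx":0,"dy":0,"dz":0.05,"ax":0,"ay":0,"az":0},{"grip":1,"dx":0,"dy":0,"dz":0,"ax":0,"ay":0,"az":0},{"grip":1,"dx":0,"dy":0,"dz":0,"ax":0,"ay":0,"az":0},{"grip":1,"dx":0,"dy":0,"dz":0,"ax":0,"ay":0,"az":0}]'
python3 - <<'E'
from h import *
snap('wrist','q3');snap('scene','q4')
E
python3 g.py 700 34 40
```

```text
t: 15.9
eef_pos: [716.8, 30.9, 44.5]
tcp_rot: [[0.998, -0.057, 0.005], [-0.057, -0.998, 0.005], [0.005, -0.005, -1.0]]
force: [-0.3, 0.1, 0.1]
width: -0.0
16.0 [717.   31.1  44.3] tool mm [-17.2  -1.9   4.2] units [-0.0214 -0.0024  0.0052]
[[0.998, -0.056, 0.006], [-0.056, -0.998, 0.005], [0.005, -0.005, -1.0]] [ 0.  -0.   0.2]
```

View pics/q3.png

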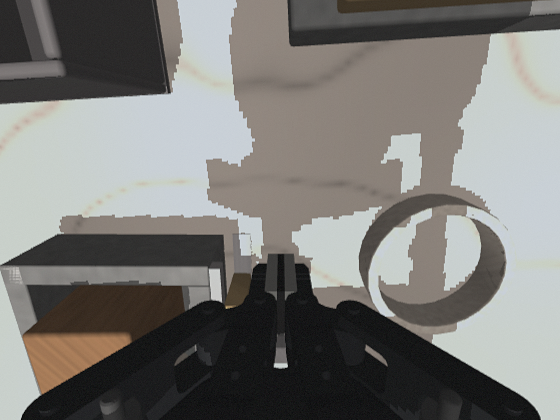

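```bash
python3 -m creep '[{"grip":1,"dx":-0.0075,"dy":-0.001,"dz":0.002,"ax":0,"ay":0,"az":0},{"grip":1,"dx":-0.0075,"dy":-0.001,"dz":0.002,"ax":0,"ay":0,"az":0},{"grip":1,"dx":-0.0075,"dy":0,"dz":0,"ax":0,"ay":0,"az":0},{"grip":1,"dx":-0.0075,"dy":0,"dz":0,"ax":0,"ay":0,"az":0},{"grip":1,"dx":-0.0075,"dy":0,"dz":0,"ax":0,"ay":0,"az":0}]' |grep -v rot
for i in 1 2; do python3 -m creep '[{"grip":1,"dx":-0.0075,"dy":0,"dz":0,"ax":0,"ay":0,"az":0},{"grip":1,"dx":-0.0075,"dy":0,"dz":0,"ax":0,"ay":0,"az":0},{"grip":1,"dx":-0.0075,"dy":0,"dz":0,"ax":0,"ay":0,"az":0},{"grip":1,"dx":-0.0075,"dy":0,"dz":0,"ax":0,"ay":0,"az":0},{"grip":1,"dx":-0.0075,"dy":0,"dz":0,"ax":0,"ay":0,"az":0}]' |grep -v rot; done
python3 - <<'E'
from h import *
snap('wrist','q5');snap('scene','q6')
import cv2
a=cv2.imread('pics/q6.png')[100:290,170:370]; cv2.imwrite('pics/q6z.png',cv2.resize(a,(600,570),interpolation=cv2.INTER_CUBIC))
E
python3 g.py 579 40 40
```

```text
t: 16.5
eef_pos: [685.1, 34.8, 36.8]
force: [1.8, 0.5, -1.0]
width: -0.0
t: 17.0
eef_pos: [655.1, 36.4, 37.1]
force: [3.4, 0.7, -0.5]
width: -0.1
t: 17.5
eef_pos: [625.1, 38.1, 37.1]
force: [2.0, 0.6, -0.6]
width: 0.1
17.6 [624.6  37.9  37. ] tool mm [-45.7   0.5  -2.9] units [-0.0571  0.0006 -0.0037]
[[0.998, -0.056, -0.001], [-0.056, -0.998, 0.005], [-0.001, -0.005, -1.0]] [ 0.4  0.  -0.3]
```

View pics/q6z.png

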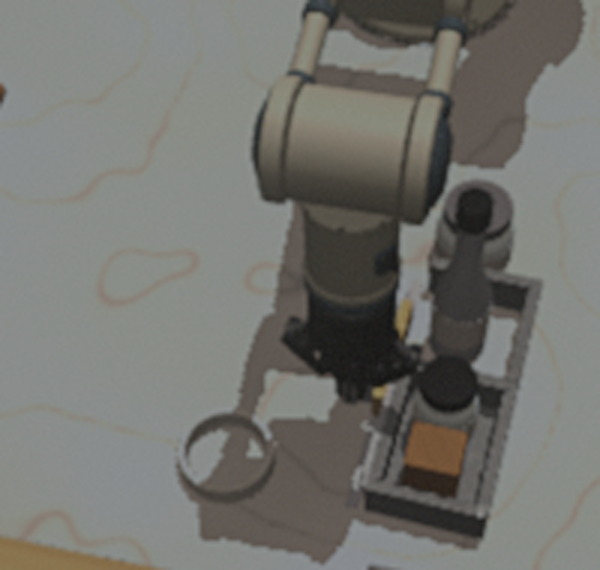

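View pics/q5.png

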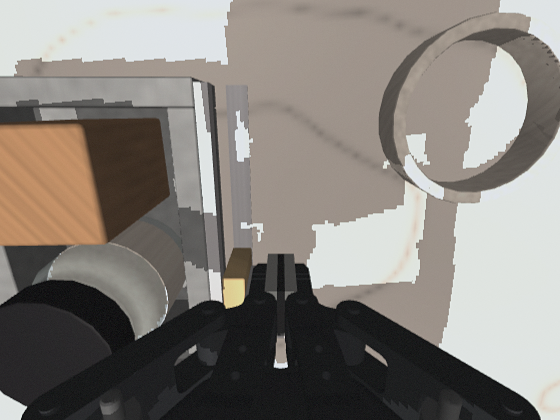

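Run:
```python
from h import *
S=dict(np.load('pics/q6.npz')); o=-S['R'].T@S['t']
for n,x,y in [('cyl R bottom',405,222),('cyl R right',452,150),('cyl L bottom',275,195),('hand top R',400,210)]:
  d=S['R'].T@np.linalg.inv(S['K'])@np.array([170+(x+.5)/3-.5,100+(y+.5)/3-.5,1.])
  for X in (680,625,575): print(n,(o+d*(X-o[0])/d[0]).round(0))
```

```text
cyl R bottom [680.  85. 376.]
cyl R bottom [625.  77. 307.]
cyl R bottom [575.  71. 244.]
cyl R right [680. 112. 455.]
cyl R right [625. 107. 395.]
cyl R right [575. 103. 339.]
cyl L bottom [680.  -8. 382.]
cyl L bottom [625. -24. 314.]
cyl L bottom [575. -39. 252.]
hand top R [680.  81. 388.]
hand top R [625.  73. 320.]
hand top R [575.  66. 259.]
```

```bash
python3 -m creep '[{"grip":1,"dx":-0.0075,"dy":0,"dz":0,"ax":0,"ay":0,"az":0},{"grip":1,"dx":-0.0075,"dy":0,"dz":0,"ax":0,"ay":0,"az":0},{"grip":1,"dx":-0.0075,"dy":0,"dz":0,"ax":0,"ay":0,"az":0},{"grip":1,"dx":-0.0075,"dy":0,"dz":0,"ax":0,"ay":0,"az":0},{"grip":1,"dx":-0.0075,"dy":0,"dz":0,"ax":0,"ay":0,"az":0}]' |grep -v rot
python3 -m creep '[{"grip":1,"dx":-0.004,"dy":0,"dz":0,"ax":0,"ay":0,"az":0},{"grip":1,"dx":-0.004,"dy":0,"dz":0,"ax":0,"ay":0,"az":0}]' |grep -v rot
python3 -m creep '[{"grip":1,"dx":-0.003,"dy":0,"dz":0,"ax":0,"ay":0,"az":0},{"grip":1,"dx":-0.003,"dy":0,"dz":0,"ax":0,"ay":0,"az":0}]' |grep -v rot
```

```text
t: 18.1
eef_pos: [595.1, 39.6, 37.0]
force: [1.9, -1.9, 0.9]
width: -0.1
t: 18.3
eef_pos: [588.9, 40.0, 37.1]
force: [1.7, -1.2, 0.8]
width: -0.3
t: 18.5
eef_pos: [584.3, 40.3, 37.1]
force: [2.1, -1.7, 1.1]
width: 0.1
```

Approaching the stop, I take single small rows and watch for the force to rise.

```bash
python3 -m creep '[{"grip":1,"dx":-0.0025,"dy":0,"dz":0,"ax":0,"ay":0,"az":0}]' |grep -v rot
python3 -m creep '[{"grip":1,"dx":-0.0025,"dy":0,"dz":0,"ax":0,"ay":0,"az":0}]' |grep -v rot
python3 - <<'E'
from h import *
snap('scene','q8')
import cv2
a=cv2.imread('pics/q8.png')[140:290,220:370]; cv2.imwrite('pics/q8z.png',cv2.resize(a,(600,600),interpolation=cv2.INTER_CUBIC))
E
```

```text
t: 18.6
eef_pos: [582.3, 40.4, 37.0]
force: [0.5, -0.5, -0.1]
width: 0.4
t: 18.7
eef_pos: [580.4, 40.6, 37.0]
force: [1.8, -1.0, 0.1]
width: 0.3
```

View pics/q8z.png

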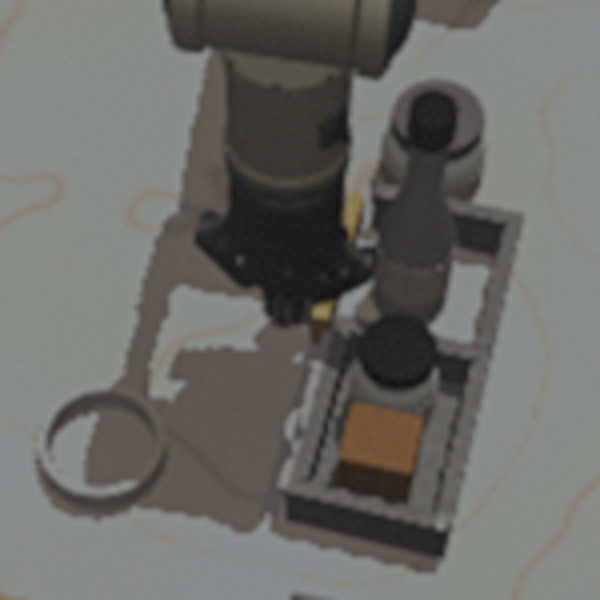

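```bash
for i in 1 2 3; do python3 -m creep '[{"grip":1,"dx":-0.0025,"dy":0,"dz":0,"ax":0,"ay":0,"az":0}]' |grep -v rot; done
```

```text
t: 18.85
eef_pos: [578.4, 40.8, 37.0]
force: [2.2, -1.1, 0.6]
width: -0.0
t: 18.95
eef_pos: [577.6, 40.8, 37.1]
force: [12.2, -0.9, -4.9]
width: -0.3
t: 19.05
eef_pos: [577.6, 40.8, 37.2]
force: [21.0, -0.8, -10.8]
width: -0.1
```

The force jumped to 21 N with no further motion, so the gate is on its stop. Now I back off and rise.

```bash
python3 -m creep '[{"grip":1,"dx":0.01,"dy":0,"dz":0,"ax":0,"ay":0,"az":0},{"grip":1,"dx":0.02,"dy":0,"dz":0,"ax":0,"ay":0,"az":0},{"grip":1,"dx":0.02,"dy":0,"dz":0,"ax":0,"ay":0,"az":0},{"grip":1,"dx":0,"dy":0.02,"dz":-0.05,"ax":0,"ay":0,"az":0},{"grip":1,"dx":0,"dy":0.02,"dz":-0.05,"ax":0,"ay":0,"az":0}]' |grep -v rot
python3 -m creep '[{"grip":1,"dx":0,"dy":0.04,"dz":-0.04,"ax":0,"ay":0,"az":0},{"grip":1,"dx":0,"dy":0.04,"dz":-0.04,"ax":0,"ay":0,"az":0},{"grip":1,"dx":0,"dy":0.055,"dz":-0.02,"ax":0,"ay":0,"az":0},{"grip":1,"dx":0,"dy":0.055,"dz":0,"ax":0,"ay":0,"az":0},{"grip":1,"dx":0,"dy":0.055,"dz":0,"ax":0,"ay":0,"az":0}]' |grep -v rot
python3 -m creep '[{"grip":1,"dx":0,"dy":0.055,"dz":0,"ax":0,"ay":0,"az":0},{"grip":1,"dx":0,"dy":0.055,"dz":0,"ax":0,"ay":0,"az":0},{"grip":1,"dx":0,"dy":0,"dz":0,"ax":0,"ay":0,"az":0},{"grip":1,"dx":0,"dy":0,"dz":0,"ax":0,"ay":0,"az":0},{"grip":1,"dx":0,"dy":0,"dz":0,"ax":0,"ay":0,"az":0}]' |grep -v rot
python3 - <<'E'
from h import *
snap('scene','r0');snap('top','r1')
import cv2
a=cv2.imread('pics/r0.png')[140:290,220:370]; cv2.imwrite('pics/r0z.png',cv2.resize(a,(600,600),interpolation=cv2.INTER_CUBIC))
a=cv2.imread('pics/r1.png')[140:290,190:340]; cv2.imwrite('pics/r1z.png',cv2.resize(a,(600,600),interpolation=cv2.INTER_CUBIC))
E
```

```text
t: 19.55
eef_pos: [611.2, 6.6, 115.0]
force: [0.8, -0.5, -0.1]
width: -0.1
t: 20.05
eef_pos: [601.4, -191.0, 196.9]
force: [1.4, 0.3, -0.3]
width: -0.1
t: 20.55
eef_pos: [596.8, -276.4, 195.3]
force: [-0.3, 0.1, 0.8]
width: -0.1
```

View pics/r0z.png

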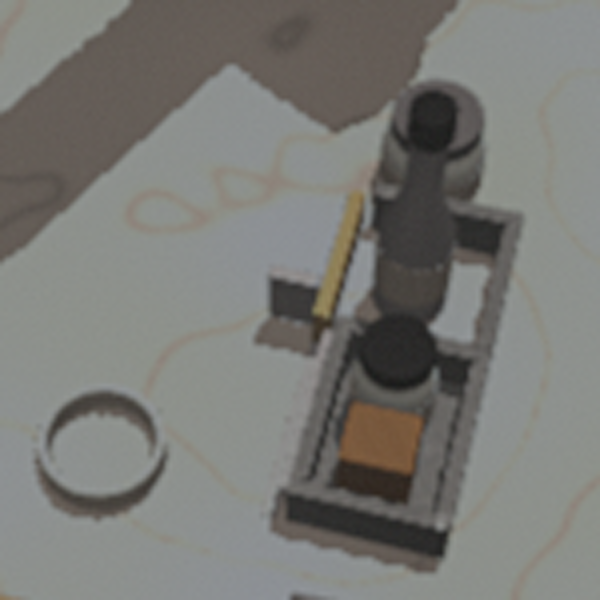

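View pics/r1z.png

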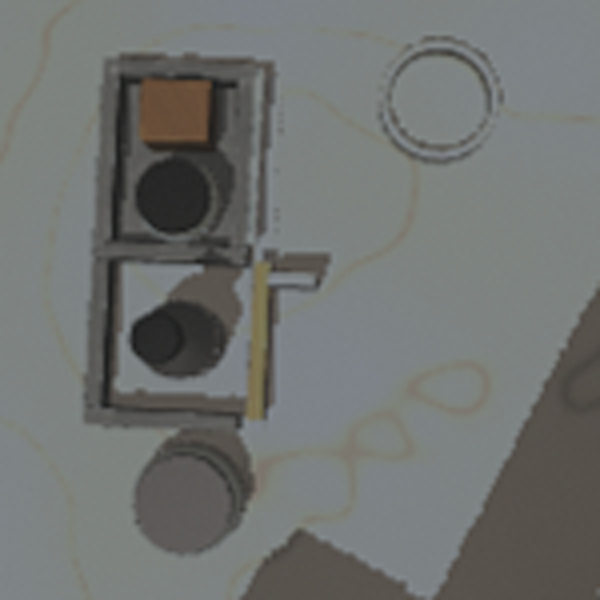

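Run:
```python
from h import *
T=dict(np.load('pics/r1.npz'))
M=np.array([520,77.5]);X=np.array([.062,.998]);Y=np.array([-.998,.062])
for n,x,y,z in [('gate near end',256,419,42),('gate far end',261,262,42),('cap',158,338,220)]:
  p=ray(T,190+(x+.5)/4-.5,140+(y+.5)/4-.5,z)[:2]-M; print(n,(p@X).round(1),(p@Y).round(1))
print(arm.finish_job())
```

```text
gate near end -9.2 56.8
gate far end -6.6 -57.8
cap 44.0 2.0
the job is handed in; nothing more can be done
None
```

The bottle is standing upright inside its bay and the gate is shut. I handed the job in at about 20.7 s of the 53 s allowed; no verdict was reported.

**Bottle:** I pushed it low on its body with the fingers tilted and 40 mm apart. At the mouth I backed off, closed the fingers to about 13 mm because the knuckles were close to the walls, and finished the push. The force readings at the wrist during the push were about 2 N, and the bottle stayed upright in every picture.

**Gate:** I pushed the fin until the gate met its stop, where the force rose to about 21 N with no further movement. I then backed the arm well clear.

**Last checks, from the top camera:**

| What | Measured (bay frame) | Required |
|---|---|---|
| Bottle axis behind the mouth | 44 mm | 18 to 80 mm |
| Bottle axis off the bay's middle | 2 mm | within 40 mm |
| Gate's near end | y ≈ 57 mm, so about 1 mm open | within 6 mm of shut (58 mm) |

- **Bystanders:** in the last close-up pictures, the tub, tape roll, jar and carton looked unmoved. I did not re-measure the brush, screwdriver, tape measure or pencil; the arm did not work near them.
- **Disagreements:** separate pictures of the same point differed by a few mm, within the margins. One earlier wrist-camera reading put the open gate's end about 10 mm off; the other views contradicted it and I did not use it.

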